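# Lean the baby's mirror on the rail and unscrew the jar

### The job

A screw-top jar stands braced in its wooden holder on the changing table, with the baby's mirror board slotted upright right beside it: lift the mirror out, stand it on the table on its bottom edge leaning against the inner face of the low wooden rail along the far side, touching nothing but table and rail, and let go of it. Then unscrew the jar's tight cap, counter-clockwise seen from above, turn it only until its threads let go, with the jar staying down in its holder, then lift it straight and finish while still holding the cap level just above the jar's mouth, a few centimetres clear. Leave the aluminium box and its flap, the teether, the brush and the toy car where they are.

Things in the scene. Friction and masses are not known exactly. Their poses are not given: they have to be found in the camera images.
- mirror: baby's mirror: flat square birch board with a mirror face on both sides, 12 mm thick (x), 150 mm wide (y), 150 mm tall (z), 0.2 kg. Origin at the centre of its bottom edge; x is normal to the board, z points up along it. It starts upright in the holder's slot, its bottom 8 mm above the table, its top 158 mm above the table. It is taken by its top edge from above.
- rail: fixed wooden side rail, a shade darker than the table top, along the far side of the table: 20 mm thick (x), 900 mm long (y), 80 mm high. Origin at the centre of its underside, on the table; its inner face, towards the robot, lies 10 mm from the origin along -x.
- holder: fixed birch holder. Origin on the table under the centre of a well 63 by 63 mm; well floor 8 mm, wall tops 48 mm above the table, walls 8 mm thick. On its -x side, 47.5 mm from the origin, a slot 16 mm wide (x), open-ended along y, its floor also at 8 mm, holds the mirror. Outside -65 to +40 mm in x, 65 mm either way in y. Position, yaw and side of the table vary.
- jar: loose glass jar, 0.3 kg, square body 60 by 60 mm, 55 mm high, round neck of radius 17 mm to 68 mm with three short threads, and a sprung gasket on top, to 74 mm when unpressed. Origin at the centre of its underside, on the well's floor; axes along the holder's. Only the well's walls brace it against turning (1.5 mm play all round).
- cap: loose round aluminium screw cap, 0.045 kg, 54 mm across, 24 mm high. Origin at the centre of its lower rim, closed 59 mm above the jar's underside (67 mm above the table; cap top at 91 mm). Three inner lugs sit under the jar's threads and the pressed gasket (about 10 N) makes it tight: 0.2 to 0.5 N m to turn. A dark ridge on its top runs from centre to rim along the cap's +x.
- cap_mark (a point): outer end of the cap's ridge, 25 mm from its axis, 24 mm above its rim. Closed, the ridge points 47 to 72 degrees clockwise of the jar's +x. Turned counter-clockwise, the threads let go when it points along the jar's +x (straight away from the slot) within 10 degrees; the gasket then lifts a free cap 3 mm. No rise before that; stops 12 degrees beyond +x.
- tin: closed aluminium box 100 (x) by 150 (y) by 75 mm, fixed; origin at the centre of its underside. A bystander on the other side of the table from the holder.
- flap (a joint): hinged flap on top of the aluminium box with a small knob, about 40 mm high; 0 is closed, grows as it opens. To be left closed.
- teether: ring-shaped teether, 72 mm across, 14 mm high; a bystander, lying on the table; origin at the centre of its underside
- brush: white plastic brush 170 mm long (x), 36 mm wide, 24 mm high; a bystander, lying on the table; origin on the table near the middle of its length
- car: beech toy car 100 mm long (x), 64 mm wide, 53 mm high; a bystander; origin under its middle
Mind the look-alikes: they are no part of the job. There is more than one size of the mirror; the one meant has the size given above. Several things have the shape of the cap; the one meant has the colours described above.

How it is judged:
On the way, in this order (a step that is already met when the one before it is completed fails the run):
1. the mirror leans against the rail, let go (angle between mirror's own z axis and vertical between 0.09 and 0.65 rad and height (world z) of mirror below 0.015 m and contact force between mirror and rail above 0.05 N and contact force between mirror and holder below 0.05 N and contact force between mirror and tin below 0.05 N and contact force between the fingers and mirror below 0.05 N and linear speed of mirror below 0.03 m/s), for 0.3 s.
2. the cap is turned counter-clockwise to where its threads let go, still down on the jar (y of cap_mark in the frame of jar above -0.0085 m and x of cap_mark in the frame of jar above 0.015 m and z of cap in the frame of jar below 0.066 m and z of jar in the frame of holder below 0.014 m), for 0.04 s.
At the end, for the whole second after the job is handed in: Mirror on its bottom edge, 5 to 37 degrees from upright, pressing on the rail, off holder and box, let go, still. Fingers hold the cap level within 11 degrees, 15 to 76 mm above where it sat, within 20 mm of the jar's axis, not touching the jar; jar upright down in its well; flap closed (all of step 1 and contact force between the fingers and cap above 1 N and contact force between cap and jar below 0.05 N and z of cap in the frame of jar between 0.074 and 0.135 m and horizontal distance between cap and jar below 0.02 m and angle between cap's own z axis and vertical below 0.2 rad and linear speed of cap below 0.03 m/s and z of jar in the frame of holder below 0.014 m and angle between jar's own z axis and vertical below 0.1 rad and value of joint flap below 0.1 rad); the arm keeps its last pose, push and grip.
It fails at once if the jar is pulled up out of its holder (over 20 mm above the table, i.e. more than 12 mm up) (z of jar in the frame of holder above 0.02 m).
It fails at once if the cap is turned on by more than about 30 degrees past the point where its threads let go (y of cap_mark in the frame of jar above 0.0125 m).
It fails at once if the teether, brush or toy car is moved by more than 30 mm, or the flap is opened (distance of any of teether, brush, car from where it was at the start of the episode above 0.03 m or value of joint flap above 0.3 rad).
It also fails if it takes over 58 s, if anything falls off the work surface, if the arm or the gripper's body presses on something with over 40 N, if the wrist force passes 120 N, or if a joint passes its speed limit or range.

### The arm

A 7-joint arm with a two-finger parallel gripper is mounted at the origin on the work surface. World frame = base frame: x ahead of the robot, y to its left, z up, the work surface at z = 0. Lengths are in m, angles in rad, forces in N, time in s.
With the tool pointing down it reaches from about 0.425 to 0.875 m from the base axis. Payload 4.7 kg.
Tool frame: the origin (TCP) lies at the very end of the fingers, on their centre line; the grasp point (between the pads) lies 19 mm behind it; z points along the fingers, y is the direction in which the jaws open and shut (so a half turn about z gives the same grasp; the last joint's range is limited). The gripper opens to 87 mm and grips with 3 to 60 N. Pads are 19 mm wide; open, the fingers measure 117 mm over their backs; the gripper's body (75 mm by 190 mm) begins 51 mm behind the grasp point.
Start: joints at [-1.203, 0.321, -0.07, 1.45, 0.023, 1.371, -0.057], TCP at [0.225, 0.61, 0.192] pointing down, gripper open.
Joint ranges: [-2.86, 2.86], [-0.3, 2.09], [-1.38, 1.24], [0.06, 2.45], [-1.56, 4.7], [0.09, 2.05], [-2.69, 2.69]. Speed limits (rad/s): [2.57, 2.57, 3.14, 3.14, 3.14, 3.14, 3.14].

### API

Orientations are given as a unit quaternion [x, y, z, w].
In Python, from workcell import goto, line_to, set_joints, gripper_to, hold, ik, get_state, capture, MotionError, job_done gives the robot as it stands. Calls block until the motion is done:
- goto(position, orientation): joint-space move of the TCP to a pose.
- line_to(position, rotation=None, velocity=0.15, f_stop=None): straight line of the TCP; rotation=None keeps the orientation; velocity is the mean speed in m/s. With f_stop (N) it stops when the force on the tool has changed by that much, and returns True; else False.
- set_joints(angles): joint-space move.
- gripper_to(opening): finger opening in m; the grip force is fixed at half the most; returns when the fingers have stopped.
- hold(seconds).
- ik(position, orientation): joint angles nearest the present ones, or None.
- get_state(): the state.
- capture(name): name is "scene" or "top" or "wrist"; returns a dict with "frame" (384x512x3 uint8, red, green, blue), "fx", "fy", "cx", "cy" (pixels), "k1" (the pictures are not rectified: a ray, as slopes to the right and down, at radius r is drawn at 1 + k1 r^2 times it, then the intrinsics apply), "R" (3x3) and "t" (3): a world point X has camera coordinates R X + t; the wrist camera has in their place "hand_eye" (4x4, takes a point from camera to tool coordinates, whose origin is the TCP and whose axes are the flange's). Camera axes: x right, y down, z forward; pixel columns grow to the right and rows downward; lengths in m; the calibration is good to about 2 mm. A picture is of the moment at which its call begins: read the wrist's pose just before it. There is no depth.
A pose or a line that the arm cannot do raises MotionError and nothing moves.
- job_done(): hands the job in, once; it reports no verdict.
The state is a dict: "t": time; "qpos": joint angles; "joint_velocities": joint speeds; "tau": joint torques, N m; "ee_pos": TCP position; "eef_rot": TCP orientation; "force": force on the tool from outside, world axes, zero at the start; "moment": the same for the moment, N m; "grip_width": finger opening in m.
Only numpy, scipy, OpenCV 4.12 (cv2) and the standard library are available. Lean on these libraries where they do the work, as an engineer would, in place of code of your own. Each camera call takes 0.05 s, during which the arm holds its last target. There are 200 camera calls.

## Working session

There is one attempt and no reset: what is moved stays moved. The work goes in short steps, each a Python script; the robot and the scene stay as the last script left them, time stands still between calls to the robot, and variables do not carry over. Pictures are saved under pics/ and viewed, about 8 in all and at most 12, crops included, and the job is handed in when it is done.

```bash
mkdir -p pics; ls; python3 - <<'E'
from workcell import *
import cv2,numpy as np
ims=[]
for n in ("scene","top"):
    c=capture(n); cv2.imwrite(f"pics/{n}0.png",c["frame"][:,:,::-1]); np.save(f"pics/{n}0.npy",c,allow_pickle=True)
    print(n,{k:np.round(c[k],4).tolist() for k in c if k!="frame"})
    cv2.imwrite(f"pics/{n}0b.png",cv2.resize(c["frame"][:,:,::-1],(800,600),interpolation=cv2.INTER_CUBIC))
s=get_state();print(s)
E
```

```text
pics
scene {'fx': 389.6941, 'fy': 389.6941, 'cx': 252.5865, 'cy': 190.3991, 'k1': 0.0336, 'R': [[0.2324, 0.9726, -0.0047], [0.5206, -0.1285, -0.8441], [-0.8216, 0.1937, -0.5362]], 't': [-0.1591, -0.174, 1.4944]}
top {'fx': 468.0188, 'fy': 468.0188, 'cx': 254.9317, 'cy': 185.3468, 'k1': 0.0581, 'R': [[0.0146, -0.9997, 0.0182], [-0.9955, -0.0163, -0.0935], [0.0938, -0.0168, -0.9955]], 't': [0.0216, 0.493, 1.649]}
{'t': 0.1, 'qpos': array([-1.20288177,  0.32173491, -0.0700604 ,  1.45158955,  0.02260036,
        1.37078428, -0.0569208 ]), 'joint_velocities': array([ 0.00078327, -0.00355648, -0.00083066, -0.00370681, -0.00149901,
        0.00067822,  0.00042321]), 'tau': array([ 5.99714190e-05, -4.92570198e+01, -4.05913582e-01, -3.13401389e+01,
       -6.43122476e-02,  3.94118449e-02,  5.97214898e-05]), 'ee_pos': array([0.22508011, 0.60918893, 0.19086146]), 'eef_rot': array([ 1.75993355e-01,  9.84390975e-01, -8.58950256e-04, -1.01432836e-04]), 'force': array([ 0.85999733,  0.4069904 , -0.02807924]), 'moment': array([-0.02736293, -0.02135549,  0.03743006]), 'grip_width': 0.08716901532476222}
```

View pics/top0b.png

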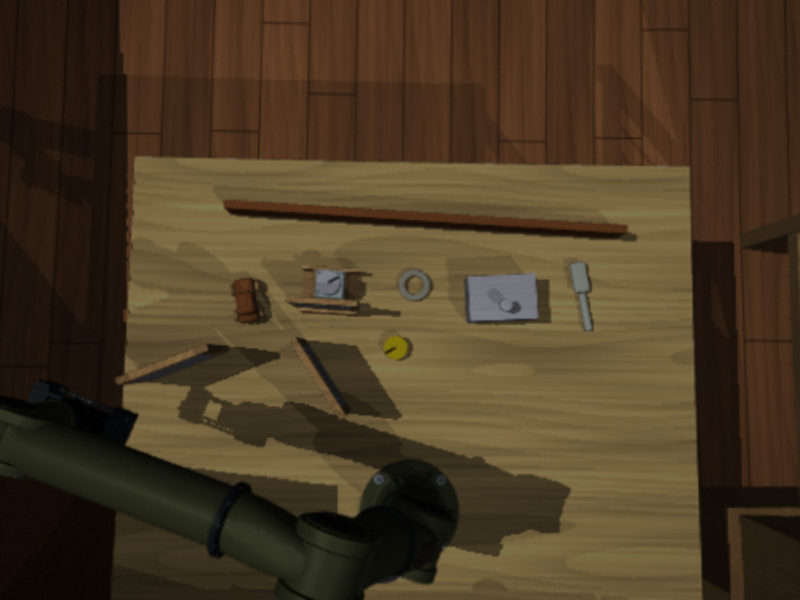

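View pics/scene0b.png

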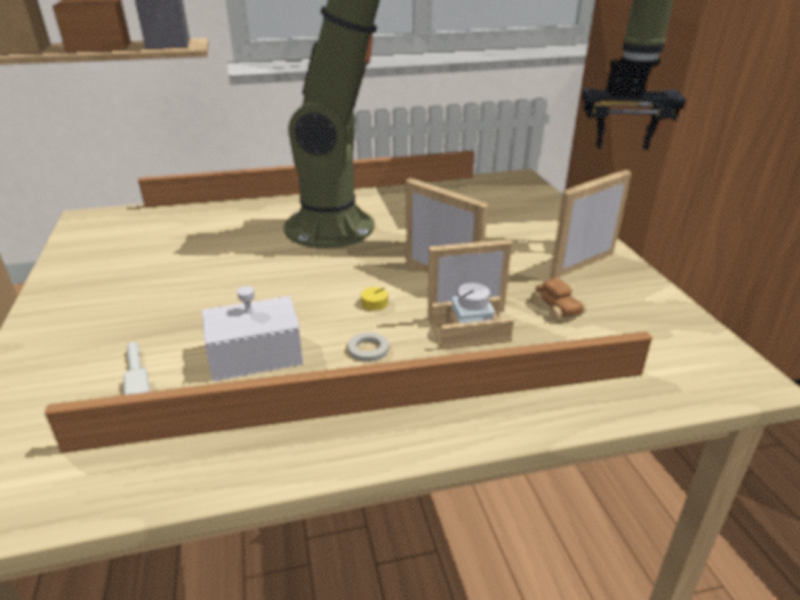

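The top view shows the holder with cap at about (330,285), the mirror's top edge from about (290,302) to (357,309), and the rail's inner top edge from about (228,211) to (627,236), all in 800x600 pixels. The box, teether, brush, car, yellow decoy cap and two larger mirror decoys are elsewhere. The scene view agrees.

```bash
cat > h.py <<'E'
import numpy as np, cv2
from scipy.spatial.transform import Rotation as Ro
def ray(c,uv):
    K=np.array([[c["fx"],0,c["cx"]],[0,c["fy"],c["cy"]],[0,0,1.]])
    p=cv2.undistortPoints(np.array([[uv]],float),K,np.array([c["k1"],0,0,0.]))[0,0]
    return np.array([p[0],p[1],1.])
def ext(c):
    if "R" in c: return np.array(c["R"]),np.array(c["t"])
    T=c["T"]@np.array(c["hand_eye"]); R=T[:3,:3].T; return R,-R@T[:3,3]
def px2w(c,uv,z):
    R,t=ext(c); o=-R.T@t; d=R.T@ray(c,uv); return o+d*(z-o[2])/d[2]
def w2px(c,X):
    R,t=ext(c); q=R@np.array(X)+t; q=q[:2]/q[2]; q=q*(1+c["k1"]*(q@q))
    return np.array([c["fx"]*q[0]+c["cx"],c["fy"]*q[1]+c["cy"]])
def load(n): return np.load(f"pics/{n}.npy",allow_pickle=True).item()
def down(yaw):  # tool pointing down, tool y (jaw) axis at world angle yaw
    a=yaw; y=np.array([np.cos(a),np.sin(a),0]); z=np.array([0,0,-1.]); x=np.cross(y,z)
    return Ro.from_matrix(np.c_[x,y,z])
def snap(n,name):
    from workcell import capture,get_state
    s=get_state(); c=capture(n)
    T=np.eye(4); T[:3,:3]=Ro.from_quat(s["eef_rot"]).as_matrix(); T[:3,3]=s["ee_pos"]; c["T"]=T
    np.save(f"pics/{name}.npy",c,allow_pickle=True); return c
E
python3 - <<'E'
from h import *
c=load("top0")
S=lambda p:((np.array(p)+.5)/1.5625-.5)
for n,p,z in [("cap",(331,285),.091),("mir L",(290,302),.158),("mir R",(357,309),.158),("rail in L",(228,211),.08),("rail in R",(627,236),.08),("teether",(415,285),.014),("car",(247,300),.04),("tinTL",(467,276),.075),("tinBR",(538,322),.075),("yellow",(397,348),.024),("dL",(297,340),.15),("dR",(345,414),.15),("d2",(120,381),.15),("d2b",(212,347),.15)]:
    print(n,px2w(c,S(p),z).round(4))
f=c["frame"][150:230,130:290,::-1]
a=cv2.resize(f,(800,400),interpolation=cv2.INTER_CUBIC)
cv2.imwrite("pics/crop1.png",a)
E
```

```text
cap [0.4945 0.1785 0.091 ]
mir L [0.4508 0.258  0.158 ]
mir R [0.4383 0.118  0.158 ]
rail in L [0.6563 0.4102 0.08  ]
rail in R [ 0.6158 -0.4757  0.08  ]
teether [ 0.5053 -0.0085  0.014 ]
car [0.4626 0.3697 0.04  ]
tinTL [ 0.5212 -0.1214  0.075 ]
tinBR [ 0.4215 -0.2788  0.075 ]
yellow [0.3601 0.031  0.024 ]
dL [0.372  0.2422 0.15  ]
dR [0.2206 0.1387 0.15  ]
d2 [0.2833 0.601  0.15  ]
d2b [0.3551 0.4174 0.15  ]
```

View pics/crop1.png

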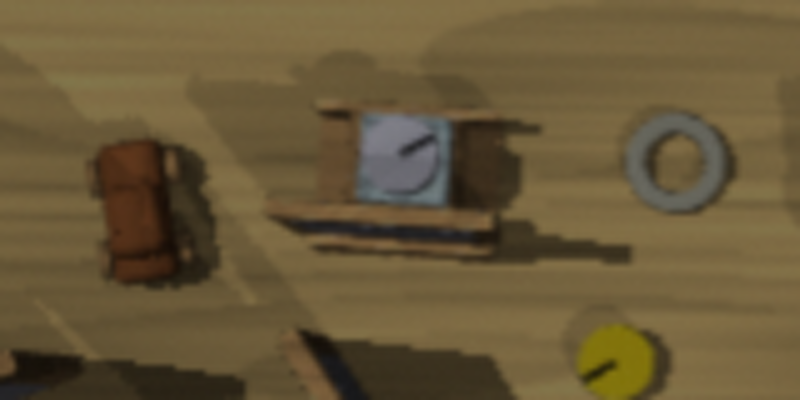

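In the crop (scale 5, offset (130,150)), the cap centre is at (405,153) and its ridge points to (435,136). That makes the ridge about 55° clockwise of the jar's +x. The mirror's top edge runs (268,210)–(497,220), so the holder's yaw is about -5°. I'm moving above for a close look.

```bash
python3 - <<'E'
from h import *
from workcell import *
p=get_state()["ee_pos"]; line_to([p[0],p[1],.34],velocity=.25)
for a in (-5,175):
    q=ik([.46,.19,.36],down(np.radians(a)).as_quat()); print(a,None if q is None else np.round(q,2))
try: goto([.46,.19,.36],down(np.radians(-5)).as_quat())
except MotionError as e: print(e); goto([.46,.19,.36],down(np.radians(175)).as_quat())
c=snap("wrist","w1"); print({k:np.round(c[k],4).tolist() for k in c if k!="frame"})
cv2.imwrite("pics/w1.png",cv2.resize(c["frame"][:,:,::-1],(800,600),interpolation=cv2.INTER_CUBIC))
s=get_state(); print(s["t"],s["qpos"].round(2),s["ee_pos"])
E
```

```text
-5 [-0.82 -0.05  0.36  1.53  0.02  1.65 -0.55]
175 [-0.7  -0.04  0.25  1.53  0.01  1.65  2.6 ]
{'fx': 277.0839, 'fy': 277.0839, 'cx': 260.6976, 'cy': 196.5769, 'k1': -0.0151, 'hand_eye': [[0.0001, -0.9616, -0.2744, 0.0746], [1.0, 0.0002, -0.0004, -0.0002], [0.0004, -0.2744, 0.9616, -0.1908], [0.0, 0.0, 0.0, 1.0]], 'T': [[0.0836, 0.9965, -0.0005, 0.4595], [0.9965, -0.0836, -0.0001, 0.1919], [-0.0001, -0.0005, -1.0, 0.3597], [0.0, 0.0, 0.0, 1.0]]}
2.6417 [-0.82 -0.05  0.36  1.53  0.02  1.65 -0.55] [0.45951317 0.19179066 0.35967442]
```

View pics/w1.png

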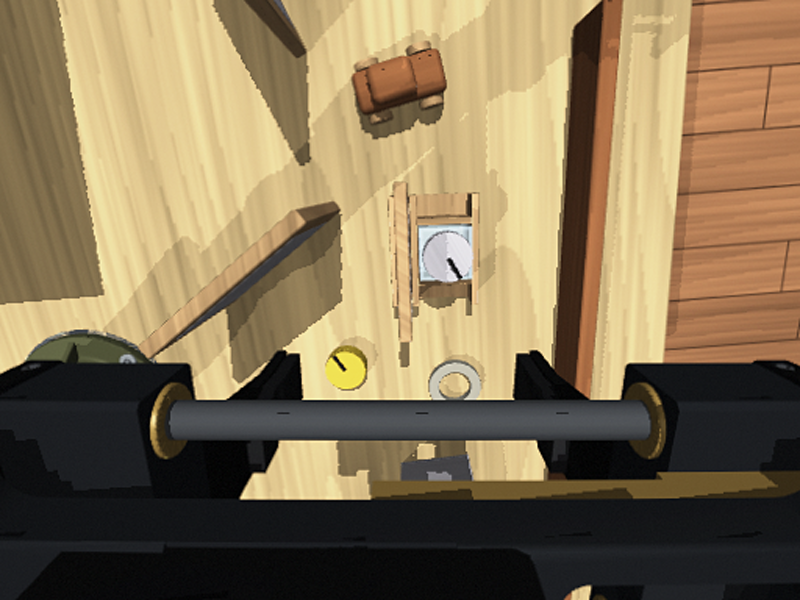

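The wrist view shows the mirror's top edge (400,183)–(406,340), the cap at (446,257) with ridge end (461,278), the rail's dark inner face at about x=555–610, and its lit top to the right. I'll enlarge for accuracy.

```bash
python3 - <<'E'
from h import *
c=load("w1"); f=c["frame"][:,:,::-1]
a=cv2.resize(f[110:225,240:320],None,fx=5,fy=5,interpolation=cv2.INTER_CUBIC)
b=cv2.resize(f[0:230,345:415],None,fx=2.5,fy=2.5,interpolation=cv2.INTER_CUBIC)
o=np.zeros((580,600,3),np.uint8); o[:575,:400]=a; o[:575,410:410+175]=b
cv2.imwrite("pics/crop2.png",o)
E
```

```text
(no output)
```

View pics/crop2.png

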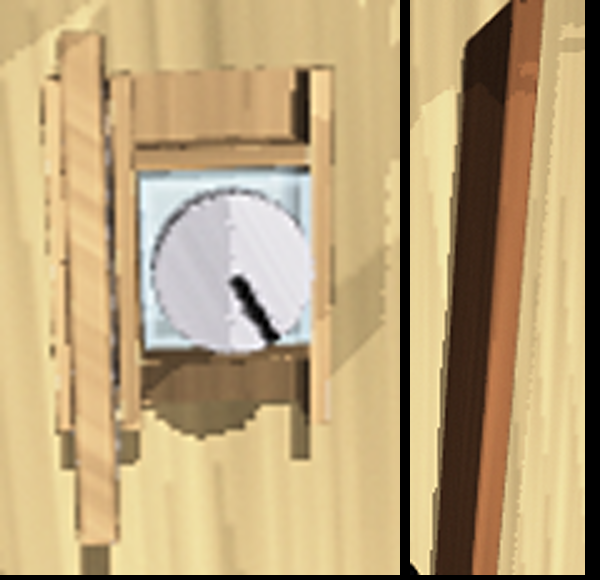

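```bash
python3 - <<'E'
from h import *
c=load("w1")
A=lambda p:((np.array(p)+.5)/5-.5+[240,110])
B=lambda p:((np.array(p)+.5-[410,0])/2.5-.5+[345,0])
w=lambda f,p,z:px2w(c,f(p),z)
L=(w(A,(61,32),.158)+w(A,(101,32),.158))/2; R=(w(A,(80,543),.158)+w(A,(117,542),.158))/2
print("mirror",L,R,np.linalg.norm(L-R),"thick",np.linalg.norm(w(A,(61,32),.158)-w(A,(101,32),.158)),"mid",(L+R)/2)
d=L-R; yaw=np.arctan2(-d[0],d[1]); print("yaw",np.degrees(yaw))
C=w(A,(232,271),.091); E=w(A,(275,338),.091); print("cap",C,"ridge len",np.linalg.norm(E-C),"ang",np.degrees(np.arctan2(*(E-C)[[1,0]])))
n=np.array([np.cos(yaw),np.sin(yaw)]); print("mirror->cap along x",(C-(L+R)/2)[:2]@n, "along y",(C-(L+R)/2)[:2]@[-n[1],n[0]])
for P in [(333,68),(327,423)]: p=w(A,P,.048); print("wall corner",p,((p-C)[:2]@n,(p-C)[:2]@[-n[1],n[0]]))
b=[w(B,p,0) for p in [(466,45),(436,570)]]; t=[w(B,p,.08) for p in [(512,5),(474,570)]]; o=[w(B,p,.08) for p in[(543,5),(498,570)]]
for n_,l in(("face bottom",b),("face top",t),("outer top",o)):
    d=l[0]-l[1]; print(n_,l[0],l[1],"yaw",np.degrees(np.arctan2(-d[0],d[1])))
E
```

```text
mirror [0.45874278 0.26896785 0.158     ] [0.45094724 0.12125876 0.158     ] 0.14791465798518405 thick 0.010895216152963185 mid [0.45484501 0.19511331 0.158     ]
yaw -3.0210584066898836
cap [0.50103103 0.18880087 0.091     ] ridge len 0.027351728028304434 ang -61.24707156261205
mirror->cap along x 0.0464545132951091 along y -0.003869523255431167
wall corner [0.54393592 0.25025393 0.048     ] (np.float64(0.03960649905617948), np.float64(0.06362886743408384))
wall corner [0.53661455 0.1210987  0.048     ] (np.float64(0.03910217772472192), np.float64(-0.06573272147696982))
face bottom [0.66554172 0.41988615 0.        ] [0.64733649 0.02398086 0.        ] yaw -2.632823055049335
face top [0.66352467 0.41667859 0.08      ] [0.64871649 0.05684332 0.08      ] yaw -2.3565443669259993
outer top [0.68197541 0.41529663 0.08      ] [0.66629925 0.0553497  0.08      ] yaw -2.4937296031061016
```

Both views are consistent in size: the mirror measures 148 mm, it sits 46.5 mm from the cap's axis, and the wall corners are at ±64 mm. Holder yaw is about -3.1° and rail yaw about -2.5°. Now I'll grasp and lift the mirror.

```bash
python3 - <<'E'
from h import *
from workcell import *
q=down(np.radians(-3.1)).as_quat()
line_to([.4545,.192,.21],q,velocity=.15)
c=snap("wrist","w2")
print("stop",line_to([.4545,.192,.134],velocity=.06,f_stop=8))
print(get_state()["ee_pos"])
gripper_to(.0); s=get_state(); print(s["grip_width"],s["force"],s["moment"])
f0=s["force"]
try:
    print(line_to([.4545,.192,.30],velocity=.1))
except MotionError as e: print(e)
hold(.2); s=get_state(); print(s["t"],s["ee_pos"],s["grip_width"],s["force"],s["moment"])
c=snap("scene","s2"); snap("top","t2")
a=cv2.resize(c["frame"][60:240,200:440,::-1],None,fx=2.5,fy=2.5,interpolation=cv2.INTER_CUBIC); 
cw=load("w2")["frame"][:,:,::-1]
o=np.zeros((600,600,3),np.uint8); o[:450]=a; cv2.imwrite("pics/s2.png",a)
E
```

```text
stop False
[0.45481792 0.19218757 0.13445076]
0.000695657743941469 [-0.06635189 -0.16553617 -0.2742454 ] [-0.0417763   0.09050629  0.00690641]
False
8.7917 [0.45436714 0.19195745 0.29970163] 0.0004486225499652755 [-0.30696512  0.38881572  0.42152347] [-0.07702     0.04443514 -0.01492175]
```

View pics/s2.png

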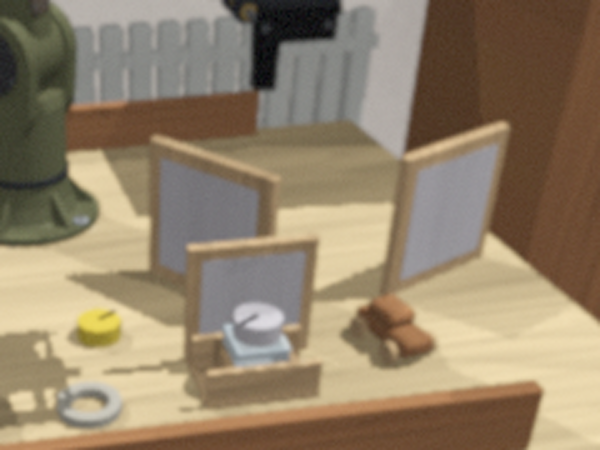

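The grasp missed: the jaws closed to 0 and the mirror still stands in its slot. I'll check the projections to find the inconsistency.

```bash
python3 - <<'E'
from h import *
c=load("s2")
S=lambda X:((w2px(c,X)-[200,60]+.5)*2.5-.5).round(1)
print("TCP in s2 crop",S([.4544,.192,.2997]))
n=np.array([np.cos(np.radians(-3.1)),np.sin(np.radians(-3.1)),0]); l=np.array([-n[1],n[0],0])
m=np.array([.4548,.195,.158])
for k in(-.075,.075): print("mirror top far",S(m+l*k+n*.006), "bot", S(m+l*k+n*.006-[0,0,.15]))
print("cap top",S([.501,.1888,.091]))
t=load("t2"); T0=load("top0")
for nm,X in(("cap",[.501,.1888,.091]),("mirL",m+l*.075),("mirR",m-l*.075)): print(nm,((w2px(T0,X)-[130,150]+.5)*5-.5).round(1))
w=load("w2")["frame"][:,:,::-1]
a=cv2.resize(w,(512,384)); b=cv2.resize(t["frame"][120:260,120:300,::-1],None,fx=1.6,fy=1.6)
o=np.zeros((384,800,3),np.uint8); o[:,:512]=a; o[:b.shape[0],512:512+b.shape[1]]=b
cv2.imwrite("pics/w2.png",o)
print(c["T"])
E
```

```text
TCP in s2 crop [261.2 116.2]
mirror top far [190.1 248.4] bot [186.6 362.4]
mirror top far [322.3 236.4] bot [309.6 349.1]
cap top [260.2 313.8]
cap [395.5 153.4]
mirL [261.2 204.8]
mirR [490.6 220.8]
[[ 5.40671535e-02  9.98537197e-01 -4.57023344e-04  4.54367138e-01]
 [ 9.98537254e-01 -5.40672872e-02 -2.85563116e-04  1.91957452e-01]
 [-3.09855406e-04 -4.40915250e-04 -9.99999855e-01  2.99701631e-01]
 [ 0.00000000e+00  0.00000000e+00  0.00000000e+00  1.00000000e+00]]
```

View pics/w2.png

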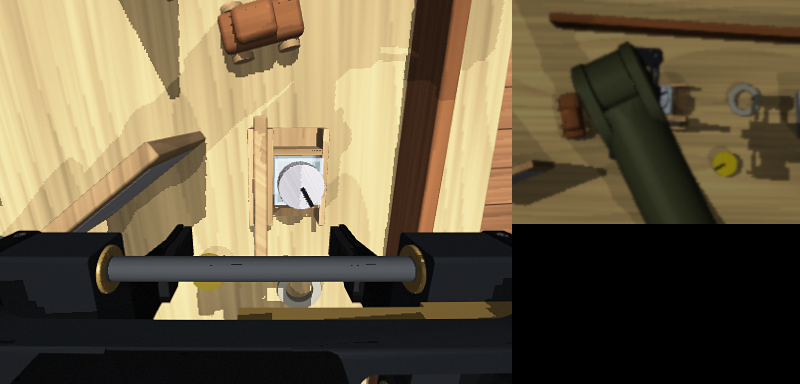

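```bash
python3 - <<'E'
from h import *
from workcell import *
c=load("scene0")
j=np.array([.346,.937,0]); P=np.array([.22508,.60919,.19086])
for k in(-.05,0,.05): print(((w2px(c,P+j*k)+.5)*1.5625-.5).round(1))
w=load("w2"); R,t=ext(w); print("w2 cam pos",-R.T@t)
A=[w2px(w,x).round(1) for x in([.501,.1888,.091],[.4588,.269,.158],[.4509,.1213,.158],w["T"][:3,3])]; print(A)
# current: open fingers and look
gripper_to(.087)
hold(.3); c=snap("scene","s3"); s=get_state(); print(s["ee_pos"],s["grip_width"],s["t"])
P=s["ee_pos"]
o=cv2.resize(c["frame"][30:190,220:400,::-1],None,fx=3,fy=3,interpolation=cv2.INTER_CUBIC)
for dz in (0,.02,.04):
  for k in(-.05,.05):
    u=((w2px(c,P+[k,0,dz])-[220,30]+.5)*3-.5).astype(int); print(dz,k,u); cv2.circle(o,tuple(int(v) for v in u),2,(0,0,255),-1)
w=cv2.resize(load("w2")["frame"][220:384,60:460,::-1],None,fx=1.35,fy=1.35)
O=np.zeros((480+w.shape[0]-110,540,3),np.uint8); O[:480]=o; O[480:,:]=w[:O.shape[0]-480,:540]
cv2.imwrite("pics/s3.png",O)
E
```

```text
[595.2 160.1]
[619.1 160.8]
[643.2 161.5]
w2 cam pos [0.45863109 0.26672004 0.40188134]
[array([300.7, 185.8]), array([260.4, 115.1]), array([260.6, 270.6]), array([261.1, 223. ])]
[0.45448341 0.1919965  0.29998431] 0.0871916790987263 10.7583
0 -0.05 [234 209]
0 0.05 [274 250]
0.02 -0.05 [235 187]
0.02 0.05 [276 226]
0.04 -0.05 [237 165]
0.04 0.05 [278 202]
```

View pics/s3.png

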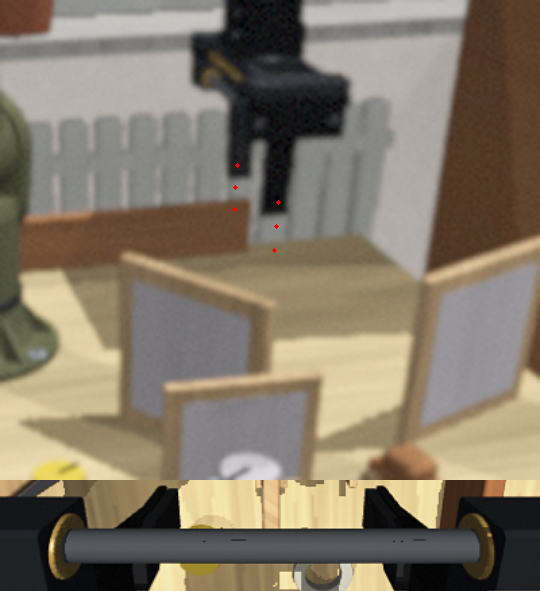

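In the scene view the fingertips end at rows 177 and 213, but the reported TCP projects to rows 209 and 250. So the tips are really about 30 mm behind the reported TCP, which explains the miss. A light touch of the closed fingers on the mirror's top edge (158 mm) will calibrate it, and then I'll grasp.

```bash
python3 - <<'E'
from h import *
from workcell import *
gripper_to(0)
x,y=.4547,.192
line_to([x,y,.15],velocity=.15)
hit=line_to([x,y,.112],velocity=.03,f_stop=4); s=get_state(); off=.158-s["ee_pos"][2]
print("touch",hit,s["ee_pos"],"off",off,s["force"])
if hit:
    line_to([x,y,.16],velocity=.1); gripper_to(.06)
    print("stop",line_to([x,y,.158-.026-off],velocity=.06,f_stop=6))
    gripper_to(0); s=get_state(); print(s["grip_width"],s["ee_pos"],s["t"],s["force"])
E
```

```text
touch True [0.45485856 0.19187895 0.12773661] off 0.030263385751215954 [-0.5460568  -0.19191122  4.11189116]
stop False
0.01169747538824489 [0.45465845 0.19198604 0.1017305 ] 17.8583 [0.22349337 0.18921819 0.5687021 ]
```

The touch puts the tips 30.3 mm behind the reported TCP. The mirror is now gripped, with a grip width of 11.7 mm. Next I'll lift it and place it against the rail.

```bash
python3 - <<'E'
from h import *
from workcell import *
line_to([.4546,.192,.25],velocity=.12)
s=get_state(); print("lift",s["grip_width"],s["force"])
th=.2; a=np.radians(-2.5); n=np.array([np.cos(a),np.sin(a),0]); l=np.array([-n[1],n[0],0]); Z=np.array([0,0,1.])
m=np.sin(th)*n+np.cos(th)*Z; yx=np.cos(th)*n-np.sin(th)*Z
rot=Ro.from_matrix(np.c_[np.cross(yx,-m),yx,-m]).as_quat()
face=np.array([.649,.06,0])
def tcp(back,up): # mirror origin 'back' off touching position, 'up' off table
    O=face-n*(.08*np.tan(th)+.006*np.cos(th)+back)+Z*(.006*np.sin(th)+up)
    return O+m*.0937
goto(tcp(.035,.12),rot)
line_to(tcp(.025,.015),velocity=.12)
hit=line_to(tcp(.025,-.008),velocity=.02,f_stop=3); s=get_state(); print("table",hit,s["ee_pos"]-tcp(.025,0),s["force"])
up=(s["ee_pos"]-tcp(.025,0))[2]+.0015
line_to(tcp(.025,up),velocity=.03)
hit=line_to(tcp(-.012,up),velocity=.02,f_stop=3); s=get_state(); e=s["ee_pos"]-tcp(0,up); print("rail",hit,e@n,e,s["force"],s["t"])
np.savez("place.npz",rot=rot,m=m,n=n,e=e,up=up)
snap("scene","s4")
c=load("s4"); cv2.imwrite("pics/s4.png",cv2.resize(c["frame"][130:310,180:440,::-1],None,fx=2.5,fy=2.5,interpolation=cv2.INTER_CUBIC))
E
```

```text
lift 0.011886075088880331 [ 0.77365543 -0.09370809 -1.84878157]
table True [-5.00536320e-05  1.14986893e-04 -3.03947111e-05] [-1.35135311  0.42408557  4.14611893]
rail True -0.0007274551529101097 [-7.30103500e-04 -4.47839917e-05 -1.15982078e-03] [-0.35869539 -0.48278777 -1.19739995] 23.3583
```

View pics/s4.png

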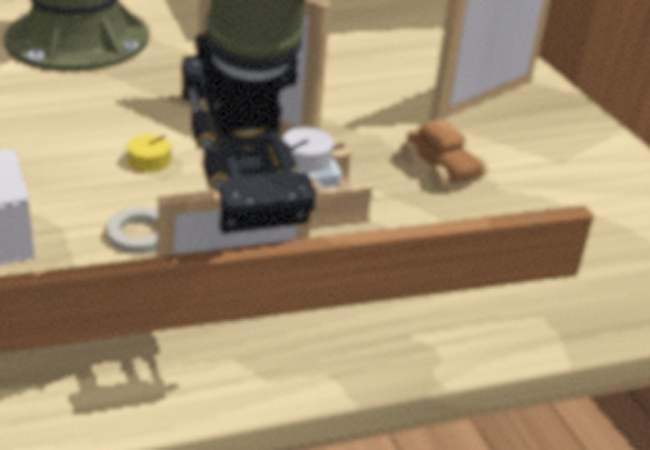

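The mirror stands tilted against the rail, its top edge at about (160–300,200) behind the rail's top. It met the table and the rail within 1 mm of prediction. I'll lower, release and retreat, then look at the cap from above.

```bash
python3 - <<'E'
from h import *
from workcell import *
d=np.load("place.npz"); m=d["m"]; n=d["n"]
p=get_state()["ee_pos"]
print(line_to(p+n*.001-[0,0,.004],velocity=.015,f_stop=2)); print(get_state()["force"])
gripper_to(.045); hold(.2)
p=get_state()["ee_pos"]; line_to(p+m*.07,velocity=.1); line_to(p+m*.12,velocity=.2)
C=[.501,.186]
# choose jaw angles: feasible start/end
best=[]
for deg in range(-180,181,15):
    q0=ik([*C,.045],down(np.radians(deg)).as_quat())
    if q0 is not None: print(deg,np.round(q0,2))
# look from a place with cap well in the wrist view and near
goto([C[0],C[1]-.045,.22],down(np.radians(-3)).as_quat()); hold(.3)
w=snap("wrist","w5"); s=snap("scene","s5"); t=get_state(); print(t["t"],t["ee_pos"])
a=cv2.resize(w["frame"][:,:,::-1],(512,384)); b=cv2.resize(s["frame"][180:310,180:330,::-1],None,fx=1.9,fy=1.9,interpolation=cv2.INTER_CUBIC)
o=np.zeros((600,800,3),np.uint8); o[:384,:512]=a; o[:b.shape[0],512:512+b.shape[1]]=b
u=w2px(w,[.501,.186,.091]).astype(int); print(u)
cr=cv2.resize(w["frame"][max(u[1]-50,0):u[1]+50,u[0]-60:u[0]+60,::-1],None,fx=3,fy=3,interpolation=cv2.INTER_CUBIC)[:,:]
h=600-384; cr2=cv2.resize(cr,None,fx=h/cr.shape[0],fy=h/cr.shape[0])
o[384:,:cr2.shape[1]]=cr2; cv2.imwrite("pics/w5.png",o); cv2.imwrite("pics/w5c.png",cv2.resize(w["frame"][max(u[1]-50,0):u[1]+50,u[0]-60:u[0]+60,::-1],None,fx=6,fy=6,interpolation=cv2.INTER_CUBIC)); print(max(u[1]-50,0),u[0]-60)
E
```

```text
True
[ 0.38617642 -0.52816239  4.08886077]
-180 [ 0.58  0.45 -1.17  1.88  0.46  1.12  2.38]
-165 [ 0.58  0.45 -1.17  1.88  0.46  1.12  2.64]
-150 [-1.38  0.37  1.14  1.94 -0.39  1.07 -2.69]
-135 [-1.33  0.34  1.08  1.94 -0.35  1.06 -2.46]
-120 [-1.29  0.32  1.02  1.94 -0.31  1.06 -2.23]
-105 [-1.24  0.29  0.96  1.94 -0.28  1.05 -2.  ]
-90 [-1.2   0.28  0.9   1.93 -0.25  1.05 -1.76]
-75 [-1.16  0.27  0.85  1.93 -0.23  1.04 -1.51]
-60 [-1.11  0.25  0.8   1.93 -0.21  1.04 -1.27]
-45 [-1.07  0.25  0.75  1.93 -0.19  1.04 -1.02]
-30 [-1.04  0.24  0.71  1.93 -0.18  1.04 -0.77]
-15 [-1.    0.23  0.67  1.93 -0.17  1.04 -0.52]
0 [-0.97  0.23  0.63  1.93 -0.15  1.03 -0.27]
15 [-0.93  0.22  0.59  1.93 -0.14  1.03 -0.02]
30 [-0.9   0.22  0.55  1.93 -0.13  1.03  0.23]
45 [-0.87  0.22  0.52  1.93 -0.12  1.03  0.49]
60 [-0.84  0.21  0.48  1.92 -0.11  1.03  0.74]
75 [-0.8   0.21  0.44  1.92 -0.1   1.03  0.99]
90 [-0.74  0.21  0.37  1.92 -0.09  1.03  1.24]
105 [-0.69  0.2   0.32  1.92 -0.07  1.03  1.49]
120 [-0.66  0.2   0.28  1.92 -0.06  1.03  1.74]
135 [-0.62  0.2   0.23  1.92 -0.05  1.03  2.  ]
150 [-0.57  0.2   0.19  1.92 -0.04  1.03  2.25]
165 [-0.53  0.2   0.14  1.91 -0.03  1.03  2.5 ]
180 [ 0.58  0.45 -1.17  1.88  0.46  1.12  2.38]
27.1167 [0.50161295 0.140359   0.21979973]
[257 143]
93 197
```

View pics/w5.png

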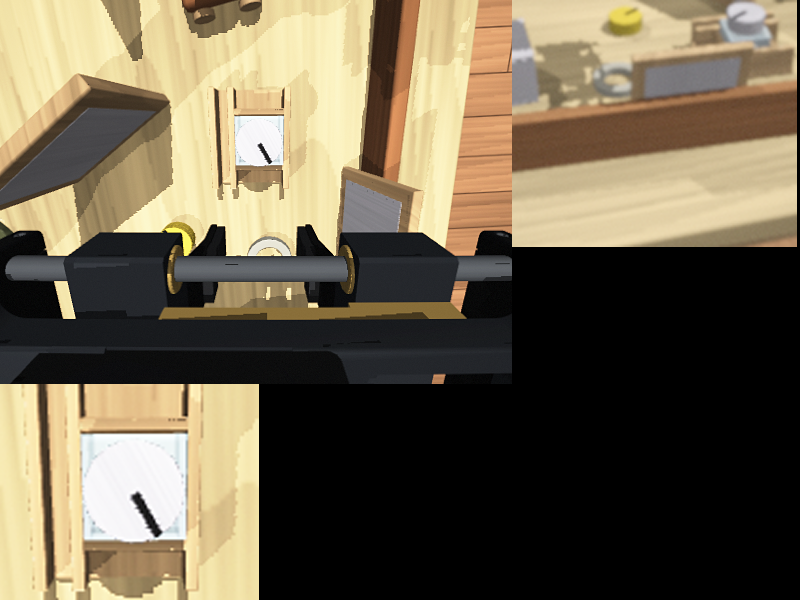

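The mirror leans on the rail, clear of everything. The cap centre is at wrist px (259.0,142.5) and its ridge end at (270,163). I'll compute the position, combining the views.

```bash
python3 - <<'E'
from h import *
w=load("w5"); C=px2w(w,(259.0,142.3),.091); E=px2w(w,(270.1,162.9),.091); print("w5",C,np.degrees(np.arctan2(*(E-C)[[1,0]])),np.linalg.norm(E-C))
J=lambda p:px2w(w,(197+p[0]/2.16-.3,93+(p[1]-384)/2.16-.3),.063)
print("jar body",(J((81,433))+J((188,541)))/2, J((188,541))-J((81,433)))
# wall corners, far wall outer top ends & slot, z .048 from the 512 image
for p in[(290,88),(288,188)]: print("wall",px2w(w,p,.048))
w2=load("w2"); print("w2 pred",w2px(w2,C),"seen ~(300.5,185)", px2w(w2,(300.5,185),.091))
t=load("top0"); print("top",px2w(t,(210.6,180.2),.091))
s=load("s2"); print("scene",px2w(s,(200+258.5/2.5,60+316/2.5),.091))
# circle by Hough in w5 crop
g=cv2.cvtColor(cv2.resize(w["frame"][93:193,197:317],None,fx=6,fy=6,interpolation=cv2.INTER_CUBIC),cv2.COLOR_RGB2GRAY)
h=cv2.HoughCircles(cv2.medianBlur(g,7),cv2.HOUGH_GRADIENT,1,200,param1=60,param2=15,minRadius=120,maxRadius=165); print(h)
if h is not None:
    q=h[0,0]; u=((q[:2]+.5)/6-.5)+[197,93]; print(u,px2w(w,u,.091))
E
```

```text
w5 [0.50235465 0.18752381 0.091     ] -64.53084030985 0.026815060960042596
jar body [0.5028285 0.1867    0.063    ] [ 0.05766578 -0.06399896  0.        ]
wall [0.54351561 0.24737053 0.048     ]
wall [0.53754601 0.12103721 0.048     ]
w2 pred [301.89731009 186.85649797] seen ~(300.5,185) [0.50077392 0.18981669 0.091     ]
top [0.50139696 0.18232424 0.091     ]
scene [0.50666519 0.18569804 0.091     ]
[[[381.5 284.5 155.6]
  [351.5 498.5 164.4]]]
[260.16666794 140.        ] [0.50381964 0.1900196  0.091     ]
```

The cap centre is about (0.502, 0.187), with the views agreeing to roughly 2 mm. The ridge is about 59° short of release. I'll descend and close on the cap, then read the lateral push before turning.

```bash
python3 - <<'E'
from h import *
from workcell import *
C=np.array([.502,.187]); a=np.radians(-55); j=np.array([np.cos(a),np.sin(a),0])
gripper_to(.087)
goto([*C,.16],down(a).as_quat())
hold(.2); f0=get_state()["force"]; m0=get_state()["moment"]
print("stop",line_to([*C,.040],velocity=.1,f_stop=6)); s=get_state(); print(s["ee_pos"],s["force"]-f0)
gripper_to(0); hold(.1); s=get_state()
print("grip",s["grip_width"],s["force"]-f0,"along jaw",(s["force"]-f0)@j,"moment",s["moment"]-m0,s["ee_pos"],s["t"])
np.savez("cap.npz",f0=f0,m0=m0)
E
```

```text
stop False
[0.50260266 0.18726503 0.04067843] [ 0.49360918  1.54528767 -1.27399448]
grip 0.0536968509388746 [0.77776485 1.79529082 0.60128844] along jaw -1.0245085590901974 moment [ 0.0925185   0.03176991 -0.01254114] [0.50200264 0.18706398 0.04005297] 31.3
```

The grip is 53.7 mm (cap 54 mm) with almost no side push. Now I'll turn it 60° in steps.

```bash
python3 - <<'E'
from h import *
from workcell import *
d=np.load("cap.npz"); P=np.array([.502,.187,.040])
for k in range(1,7):
    a=np.radians(-55+10*k)
    try: line_to(P,down(a).as_quat(),velocity=.05)
    except MotionError as e: print(e); break
    s=get_state(); y=Ro.from_quat(s["eef_rot"]).as_matrix()[:,1]
    print(k,round(np.degrees(np.arctan2(y[1],y[0])),1),"dF",(s["force"]-d["f0"]).round(1),"dM",(s["moment"]-d["m0"]).round(3),s["ee_pos"].round(4),round(s["grip_width"],4),round(s["t"],2))
hold(.3); s=get_state(); print("dF",(s["force"]-d["f0"]).round(1),"dM",(s["moment"]-d["m0"]).round(3))
c=snap("scene","s6"); w=snap("wrist","w6")
b=cv2.resize(c["frame"][120:240,230:380,::-1],None,fx=4,fy=4,interpolation=cv2.INTER_CUBIC)
cv2.imwrite("pics/s6.png",b)
E
```

```text
1 -45.2 dF [0.4 1.4 0.8] dM [0.043 0.009 0.134] [0.5021 0.187  0.04  ] 0.0532 31.62
2 -35.2 dF [0.4 1.3 0.5] dM [ 0.013 -0.078  0.093] [0.5021 0.187  0.0401] 0.0534 31.95
3 -25.3 dF [ 1.   1.6 -0.2] dM [-0.014 -0.099  0.133] [0.5021 0.187  0.04  ] 0.0531 32.27
4 -15.3 dF [0.7 1.5 0.5] dM [-0.037 -0.081  0.075] [0.5021 0.187  0.0401] 0.0532 32.6
5 -5.3 dF [-1.6  0.4  4.3] dM [-0.072  0.186  0.172] [0.5024 0.1872 0.0408] 0.0531 32.92
6 4.7 dF [0.5 1.4 7.2] dM [-0.084  0.159  0.092] [0.503  0.1875 0.0414] 0.0537 33.25
dF [0.1 0.6 8.1] dM [-0.093  0.144  0.089]
```

View pics/s6.png

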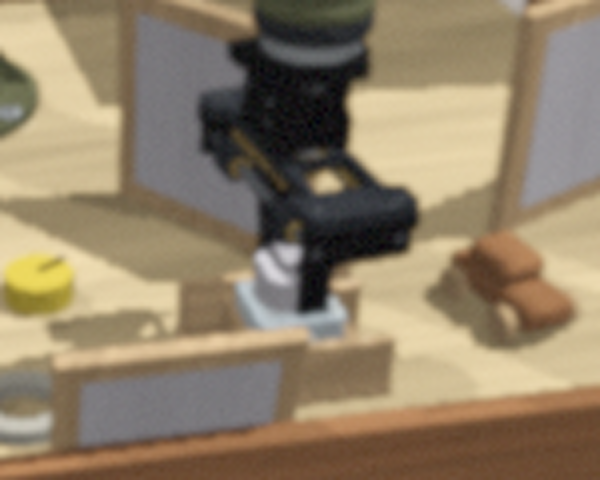

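The front finger hides part of the ridge. I'll compare the pixels near the cap top with projected ridge directions.

```bash
python3 - <<'E'
from h import *
c=load("s6"); 
S=lambda X:((w2px(c,X)-[230,120]+.5)*4-.5).round(0)
print("centre",S([.502,.187,.091]))
for dg in(-64,-45,-30,-15,-3,10):
    r=np.radians(dg); print(dg,S([.502+.0125*np.cos(r),.187+.0125*np.sin(r),.091]),S([.502+.025*np.cos(r),.187+.025*np.sin(r),.091]))
a=cv2.resize(c["frame"][172:202,285:325,::-1],None,fx=10,fy=10,interpolation=cv2.INTER_CUBIC)
w=load("w6"); u=w2px(w,[.502,.187,.091]); print("w6 cap",u)
b=cv2.resize(w["frame"][130:330,130:390,::-1],None,fx=1.5,fy=1.5)
o=np.zeros((600,400,3),np.uint8); o[:300]=a; o[300:600,:390]=b[:300]; cv2.imwrite("pics/s7.png",o)
T=lambda X:((w2px(c,X)-[285,172]+.5)*10-.5).round(0)
print(T([.502,.187,.091]),[T([.502+.025*np.cos(r),.187+.025*np.sin(r),.091]) for r in np.radians([-64,-30,-3])])
E
```

```text
centre [295. 263.]
-64 [282. 270.] [269. 276.]
-45 [287. 272.] [279. 280.]
-30 [291. 273.] [288. 282.]
-15 [296. 273.] [298. 283.]
-3 [300. 273.] [305. 283.]
10 [304. 272.] [313. 281.]
w6 cap [259.66486378 255.82014312]
[187. 139.] [array([122., 170.]), array([170., 186.]), array([214., 187.])]
```

View pics/s7.png

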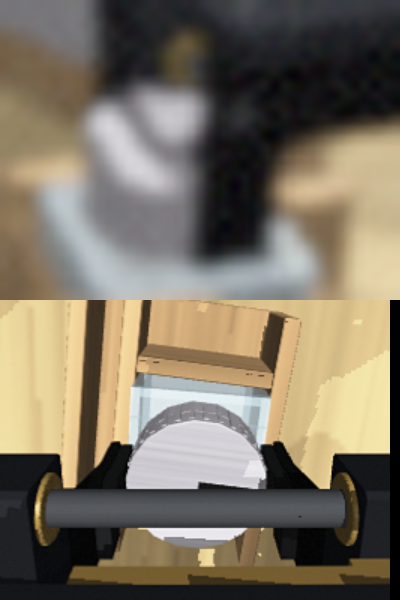

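The wrist view shows the ridge, a dark strip from (198,483) to (250,489), pointing along jar +x within a few degrees. The 8 N upward push from the gasket confirms that the threads let go. I'll lift straight 40 mm.

```bash
python3 - <<'E'
from h import *
from workcell import *
d=np.load("cap.npz"); p=get_state()["ee_pos"]
for z,v in((.050,.02),(.082,.05)):
    print(line_to([.502,.187,z],velocity=v)); s=get_state(); print(s["ee_pos"].round(4),(s["force"]-d["f0"]).round(1),round(s["grip_width"],4))
hold(.5); s=get_state(); print(s["ee_pos"].round(4),(s["force"]-d["f0"]).round(1),s["grip_width"],s["t"])
c=snap("scene","s8"); w=snap("wrist","w8")
# numeric check vs before: cap-white pixels in scene crop & jar position
a=c["frame"][130:260,190:350,::-1]; cv2.imwrite("pics/s8.png",cv2.resize(a,None,fx=4,fy=4,interpolation=cv2.INTER_CUBIC)[:600,:800])
def diff(box):
    A=load("s6")["frame"];x0,y0,x1,y1=box; return np.abs(A[y0:y1,x0:x1].astype(float)-c["frame"][y0:y1,x0:x1]).mean()
def bx(pts):
    q=np.array([w2px(c,X) for X in pts]); a,b=q.min(0).astype(int),q.max(0).astype(int)+1; return (a[0],a[1],b[0],b[1])
print("jar body front diff",diff(bx([[.533,.16,.05],[.533,.185,.062]])),"mirror diff",diff(bx([[.63,.0,.1],[.64,.12,.145]])),"cap band diff",diff(bx([[.527,.165,.07],[.527,.18,.088]])))
A=load("s6")["frame"]
for z in(.055,.062,.075,.085,.1,.11,.12,.128): u=w2px(c,[.524,.172,z]).astype(int); print(z,A[u[1],u[0]],c["frame"][u[1],u[0]])
E
```

```text
False
[0.5017 0.1869 0.0497] [ 0.6  1.2 -1.1] 0.0532
False
[0.5018 0.187  0.0819] [ 1.   0.9 -1.4] 0.0533
[0.502  0.187  0.0819] [ 0.7  1.4 -0.2] 0.05348049930417585 35.5917
jar body front diff 1.2833333333333334 mirror diff 4.4111422346716465 cap band diff 24.817460317460316
0.055 [191 190 188] [189 188 187]
0.062 [172 180 184] [173 181 184]
0.075 [128 126 130] [148 156 159]
0.085 [130 129 134] [111 116 118]
0.1 [155 153 157] [135 141 142]
0.11 [191 190 193] [123 120 121]
0.12 [147 143 149] [126 124 128]
0.128 [66 58 39] [154 151 155]
```

The force shows only the cap's weight, the jar's pixels are unchanged, and the cap sits about 42 mm up. I'm handing in.

```bash
python3 -c "
from workcell import *
job_done(); s=get_state(); print(s['t'],s['grip_width'],s['ee_pos'])"
```

```text
the job is handed in; nothing more can be done
the job is handed in; nothing more can be done
```

I stood the mirror against the rail, unscrewed the cap and handed the job in at about 35.6 s, with the cap held about 42 mm above its seat. No verdict was reported.

**First grasp:** it missed. The fingertips end about 30 mm behind the reported TCP, contrary to the description. I measured this by touching the mirror's top edge with closed fingers (30.3 mm) and corrected for it from then on.

**Mirror:** I placed it tilted about 0.2 rad; it met the table and the rail within about 1 mm of where I predicted. After release, the pictures showed it leaning on the rail and clear of everything else. Comparing pictures before and after the cap lift showed little change at the mirror (a mean difference of 4.4 grey levels).

**Cap:** I turned it 60° counter-clockwise. The gasket then pushed up with about 8 N, and in the wrist view the ridge pointed along the jar's +x within a few degrees.
- **One disagreement:** the turning moment read only 0.08–0.17 N m, below the stated 0.2–0.5 N m. The ridge and the gasket push both show that the cap did turn.

**Last checks:**
- **Cap:** the grip was 53.5 mm on the 54 mm cap, and the force reading was too small for the jar to be hanging from it.
- **Jar:** its image did not change when the cap lifted.
- **Bystanders:** I did not measure the flap, teether, brush or car at the end. No move was aimed near them, and no contact showed in the pictures I viewed.

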